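# Swing a bottle carrier home against its stop and draw the latch

### The arm

A 6-joint arm with a two-finger parallel gripper is mounted at the origin on a cart in front of the work surface, level with it; the furniture and walls round the work are solid. World frame = base frame: x ahead of the robot, y to its left, z up, the work surface at z = 0. Lengths are in m, angles in degrees, forces in N, time in s.
With the tool pointing down it reaches from about 0.3 to 0.75 m from the base axis. Payload 8.5 kg.
Tool frame: the origin (TCP) lies midway between the tips of the shut fingers; the grasp point (between the pads) lies hold_point_z behind it (hold_point_z is the distance from the TCP to the grasp point, in m); z points along the fingers, y is the line along which they close (so a half turn about z gives the same grasp; the last joint's range is limited). The gripper opens to 88 mm and grips with 3 to 60 N. Pads are 18 mm wide; open, the fingers measure 123 mm over their backs; the gripper's body (75 mm by 187 mm) begins 45 mm behind the grasp point.
Start: joints at [60.716, 21.807, 74.336, -0, 83.858, -12.336], TCP at [0.16, 0.526, 0.239] pointing down, gripper open.
Joint ranges: [-178.18, 178.18], [-50.72, 133.34], [12.68, 142.11], [-81.47, 261.47], [9.98, 163.14], [-165.26, 165.26]. Speed limits (degrees/s): [136.94, 136.94, 180, 180, 180, 180].

### API

Orientations are given as [roll, pitch, yaw] about the fixed x, y, z axes, in that order (R = Rz(yaw) Ry(pitch) Rx(roll)).
In Python, from workcell import get_obs, grab_frame, get_calibration, job_done, hold_point_z gives the robot as it stands. The module is installed in compiled form; this text tells all that it offers.
- The arm moves only by the tool servo_tool, never from a script. Its argument "targets" is a list of rows, each a list of 3 entries, a list of its own where there are three numbers: the shift along the tool's x, y, z in m, then the turn, a rotation vector about the tool's x, y, z in units of 10 degrees (1.0 is 10 degrees), then the closure, from -1 (fully open) to 1 (shut). In form: [[[x, y, z], [rx, ry, rz], claw], ...]. A call has 1 to 20 rows; each row is the pose to reach, as a shift and turn from the pose commanded when the call began, along the tool's axes at that moment; what a row does not reach only later rows make up. A row lasts 1/8 s, in which the tool goes at most 62.5 mm and 10.7 degrees, less where a joint would pass 70% of its speed; a pose out of reach is approached as far as the arm can. A call with a gripper value outside its range is refused whole. The fingers move at their own pace and stop on an object; "squeeze" is the grip in N (left out, the last holds). Time passes only in rows, so rows that repeat a pose let the fingers close. It gives the time, the measured TCP pose, the force, the opening and the grip force at its end, in the units of the state.
- get_obs(): the state, without advancing time (a new reading comes with each control period).
- grab_frame(name): name is "side" or "top" or "wrist"; returns (picture, depth): 400x640x3 uint8, blue, green, red; 400x640 float32, m along the optical axis (not along the pixel's ray), 0 where there is no reading.
- get_calibration(name): a dict with "fx", "fy", "cx", "cy" (pixels), "cam_to_world" (4x4, takes a point from camera to world coordinates); the wrist camera has in their place "tool_from_camera" (4x4, takes a point from camera to tool coordinates, whose origin is the TCP and whose axes are the flange's). Camera axes: x right, y down, z forward; pixel columns grow to the right and rows downward; lengths in m; the calibration is good to about 2 mm. A picture is of the moment at which its call begins: read the wrist's pose just before it. get_calibration takes no time and is no camera call.
- job_done(): hands the job in; it is judged then, once.
The state is a dict: "time_s": time; "joint_pos": joint angles; "qd": joint speeds; "tau": joint torques, N m; "tcp_pos": TCP position; "tool_rot": TCP orientation; "contact_force": force on the tool from outside, world axes, zero at the start; "ft_torque": the same for the moment, N m; "finger_gap": finger opening in m; "grip_force": force on a finger pad.
Only numpy, scipy, OpenCV 4.12 (cv2) and the standard library are available. Lean on these libraries where they do the work, as an engineer would, in place of code of your own. Each camera call takes 0.05 s, during which the arm holds its last target. There are 200 camera calls.

### The job

The blue two-bottle carrier has been swung out from the turbidity reader for loading: push it gently by the steel plate at its free corner, so that it turns about its pivot screw until it bears on the brass stop screw. Then turn the latch by its black knob until the hook has caught the keeper pin and pulls the carrier snugly against the stop, finger tight and no tighter, and leave it so. Keep the bottles in the carrier upright and do not disturb those standing beside it.

Things in the scene. Friction and masses are not known exactly. Their poses are not given: they have to be found in the camera images.
- dock: Fixed aluminium base plate, 255 x 272 mm, top at z = 12 mm; its place and heading vary. Origin: on the pivot screw's axis, underside of the plate. Its x points to the white reader (x over 50, y 23 to 151, up to z = 98 mm), its y along the carrier when home. Pivot screw head: 21 mm wide, top at z = 33 mm.
- carrier: Blue carrier, 72 mm wide, 0.35 to 0.65 kg, held down on the plate by the pivot screw's head. Origin: pivot hole, underside (z = 12 mm). At home its axes are the dock's; it starts turned 0.28 to 0.50 rad anticlockwise from above and must turn clockwise. Own frame: bottle box x -36 to 36, y 20 to 154, walls to z = 52 mm; tab (12 mm thick) y 154 to 206, x -36 to 18 mm.
- push_plate (a point): Centre of the outer (-x) face of the upright steel push plate on the tab's front edge, at (-36, 182, 35) mm in the carrier's frame: 46 mm wide along y, from 12 to 58 mm above the carrier's underside, so up to 70 mm above the worktop. Pushing here along dock +x takes 1 to 5 N to slide the carrier round.
- keeper_pin (a point): Top centre of the keeper pin: an upright pin with a black rubber sleeve, 10 mm thick, on the carrier's tab at (10, 190) mm in the carrier's frame, top 36 mm above the underside (48 mm above the worktop). The latch hook passes round its side away from the reader.
- stop_block: Dark steel block, 20 x 18 x 14 mm, at dock (46, 166, 12) mm; origin under its centre. Its brass stop screw (8 mm, axis 7 mm up) points to dock -x and meets the tab's rear edge. The screw's setting is not measured: tip at dock x 14.5 to 21.5 mm, so the carrier is home at a heading of -0.025 to +0.02 rad. Rigid stop: feel for it slowly; 20 N on the push plate is too hard.
- latch_post: Upright post of the draw latch, fixed on the plate at dock (36, 190) mm; origin on its axis at the plate's top. It carries the steel hook with handle, 30 to 40 mm above the worktop, above the tab.
- latch (a joint): Latch angle about its post, rad: 0 = open (starts 0 to 0.1), closes anticlockwise from above, end 1.5. The hook passes the pin at about 0.4, then draws it in 13 mm per rad, biting anywhere from 0.6 to 1.35 (by the stop screw). Free: 2 to 4 N at the knob; biting: each 1 N more gives 2 to 4 N of pull. It stays where left. Good: 10 to 30 N of pull; under 3 is loose, over 50 too tight.
- latch_knob (a point): Middle of the upright black knob at the end of the latch handle: 18 mm thick, 40 to 76 mm above the worktop (this point: 58 mm), 68 mm from the post's axis. From the post the handle points 0.73 rad + the latch angle anticlockwise from dock x.
- bottle_a: Capped sample bottle, 56 mm thick, 97 mm high, in the carrier's pocket next to the pivot; origin at the centre of its foot, z along its axis. Bottle tops in the carrier are 121 mm above the worktop.
- bottle_b: The same kind of bottle, in the carrier's outer pocket, next to the tab.
- bottle_c: Loose capped sample bottle, 56 x 97 mm, origin under its foot, standing on the worktop to the left of the dock; not to be disturbed.
- bottle_d: Loose capped sample bottle, 56 x 97 mm, origin under its foot, standing on the worktop to the right of the dock; not to be disturbed.
Things that resemble listed ones, but are neither listed nor needed, are in the scene too. Leave any green or purple look-alike of the bottle_b alone.

How it is judged:
By the outcome, as a careful person would: the job done as asked, in the order asked, and still so for the second after the job is handed in, with the robot touching nothing.
It also fails if it takes over 72 s, if anything falls off the work surface, if the arm or the gripper's body presses on something with over 40 N, if the wrist force passes 120 N, or if a joint passes its speed limit or range.

## Working session

There is one attempt and no reset: what is moved stays moved. The work goes in short steps, Python scripts to look and compute and a tool call to move; the robot and the scene stay as the last step left them, time stands still between calls to the robot, and variables do not carry over. Pictures are saved under pics/ and viewed, at most 10 in all, crops included, and the job is handed in when it is done.

Besides the shell and the picture viewer there is one more tool, called after ">>>" by a JSON object that holds its "op" and its "data". servo_tool: Moves the arm, as the interface text tells. Its arguments: {"type":"object","properties":{"targets":{"type":"array","items":{"type":"array"}},"squeeze":{"type":"number"}},"required":["targets"]}

```bash
mkdir -p pics; python3 - <<'E'
from workcell import *
import cv2,numpy as np
o=get_obs(); print(o, hold_point_z if not callable(hold_point_z) else hold_point_z())
for n in ("top","side"):
    p,d=grab_frame(n); cv2.imwrite(f"pics/{n}1.png",p); np.save(f"pics/{n}1.npy",d)
    c=get_calibration(n); print(n,c)
print(get_calibration("wrist"))
E
```

```text
{'time_s': 0.0, 'joint_pos': array([ 6.07165108e+01,  2.18390933e+01,  7.43840933e+01,  3.29346262e-04,
        8.38600049e+01, -1.23346243e+01]), 'qd': array([-0.03119322,  0.0478071 , -0.02339764, -0.03052986, -0.0322913 ,
       -0.00034414]), 'tau': array([ 1.20098539e-03, -4.37916434e+01, -2.24560100e+01,  7.14286580e-02,
        3.51431093e-02, -1.47101009e-04]), 'tcp_pos': array([0.1601805 , 0.52585593, 0.23815945]), 'tool_rot': array([-1.79918799e+02, -1.80912825e-02,  1.63051087e+02]), 'contact_force': array([ 0.28301767,  0.56979581, -0.1165389 ]), 'ft_torque': array([ 0.01421592, -0.02948504, -0.00410871]), 'grip_force': 0.0, 'finger_gap': 0.08802096222059952} 0.0187
top {'fx': 378.1495835954962, 'fy': 378.1495835954962, 'cx': 322.7018529996637, 'cy': 197.00224745616464, 'cam_to_world': array([[-0.02646743, -0.97848585,  0.20460918,  0.33833185],
       [-0.99964882,  0.02617501, -0.00413601,  0.01444665],
       [-0.00130862, -0.20464679, -0.97883501,  0.98778236],
       [ 0.        ,  0.        ,  0.        ,  1.        ]])}
side {'fx': 449.1161711732134, 'fy': 449.1161711732134, 'cx': 321.5319691887128, 'cy': 200.74027497988436, 'cam_to_world': array([[ 0.97596346, -0.08744066,  0.19962327,  0.28708492],
       [-0.21687863, -0.47972868,  0.8501906 , -0.99194856],
       [ 0.02142378, -0.87304898, -0.48716167,  0.65224215],
       [ 0.        ,  0.        ,  0.        ,  1.        ]])}
{'fx': 288.92650438951534, 'fy': 288.92650438951534, 'cx': 320.9423282505008, 'cy': 201.41334400022922, 'tool_from_camera': array([[-1.44881548e-03, -9.63225328e-01, -2.68691027e-01,
         6.94125539e-02],
       [ 9.99998932e-01, -1.34401009e-03, -5.74002666e-04,
        -5.17238587e-04],
       [ 1.91770454e-04, -2.68691571e-01,  9.63226247e-01,
        -1.46487595e-01],
       [ 0.00000000e+00,  0.00000000e+00,  0.00000000e+00,
         1.00000000e+00]])}
```

View pics/top1.png

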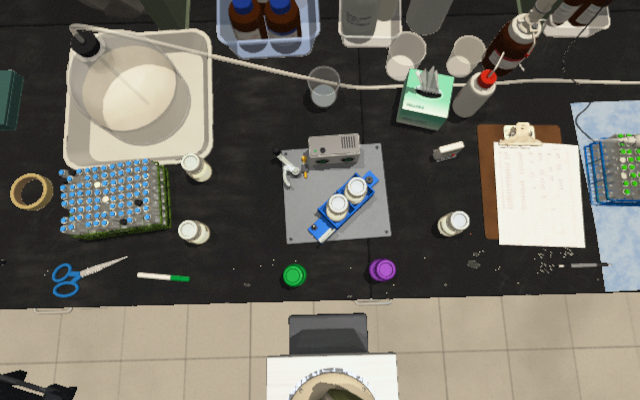

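View pics/side1.png

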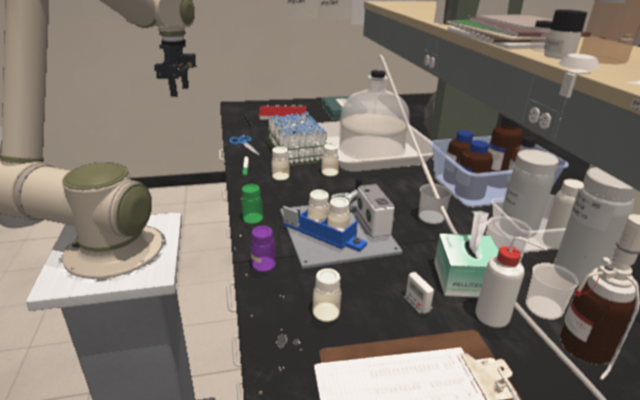

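The top view shows the dock at about (337,192). The white reader is at (333,150), so dock x points up in the image and dock y points left. The carrier pivots at its right end near (372,180), and its tab end is low left at (320,232). The latch is at (287,165). The green (293,275) and purple (382,270) bottles are decoys near the front, and loose bottles stand at (453,223), (193,232) and (197,167).

```bash
cat > h.py <<'E'
from workcell import *
import cv2,numpy as np
from scipy.spatial.transform import Rotation as R
def ray(n,px,z):
    c=get_calibration(n);M=c["cam_to_world"]
    d=M[:3,:3]@np.array([(px[0]-c["cx"])/c["fx"],(px[1]-c["cy"])/c["fy"],1]);o=M[:3,3]
    return o+d*(z-o[2])/d[2]
def cloud(n,D):
    c=get_calibration(n);M=c["cam_to_world"];v,u=np.mgrid[:400,:640]
    P=np.stack([(u-c["cx"])/c["fx"]*D,(v-c["cy"])/c["fy"]*D,D],-1)
    return P@M[:3,:3].T+M[:3,3]
E
python3 - <<'E'
from h import *
p=cv2.imread("pics/top1.png")
a=cv2.resize(p[125:250,260:410],None,fx=4.8,fy=4.8,interpolation=cv2.INTER_CUBIC)
cv2.imwrite("pics/c1.png",a)
D=np.load("pics/top1.npy");P=cloud("top",D)
hsv=cv2.cvtColor(p,cv2.COLOR_BGR2HSV)
# plate: height 12mm greys
roi=np.zeros(D.shape,bool);roi[130:255,265:405]=1
m=roi&(abs(P[...,2]-.012)<.006)&(hsv[...,2]>110)&(hsv[...,1]<60)
c=max(cv2.findContours(m.astype(np.uint8),cv2.RETR_EXTERNAL,cv2.CHAIN_APPROX_NONE)[0],key=cv2.contourArea)
r=cv2.minAreaRect(c);b=cv2.boxPoints(r);print(r,b)
for q in b: print(ray("top",q,.012))
m=roi&(hsv[...,0]>100)&(hsv[...,0]<125)&(hsv[...,1]>130)
c=np.argwhere(m);print("blue",len(c))
for lo,hi in((.018,.03),(.045,.056)):
    k=m&(P[...,2]>lo)&(P[...,2]<hi);r=cv2.minAreaRect(P[k][:,:2].astype(np.float32));print(lo,k.sum(),cv2.boxPoints(r),r[2])
for q in((338,206),(356,187),(293,275),(382,268),(455,220),(193,230),(197,165)): print(q,D[q[1],q[0]],P[q[1],q[0]])
E
```

```text
((334.89703369140625, 193.16175842285156), (92.80276489257812, 104.23053741455078), 85.60128784179688) [[279.37643 150.89412]
 [383.29996 142.89998]
 [390.41763 235.4294 ]
 [286.4941  243.42354]]
[0.67284011 0.12412954 0.012     ]
[ 0.68801606 -0.15823101  0.012     ]
[ 0.43634964 -0.16169082  0.012     ]
[0.42292555 0.10659123 0.012     ]
blue 865
0.018 522 [[ 0.41607043  0.01594098]
 [ 0.5762504  -0.14535433]
 [ 0.6234915  -0.09843984]
 [ 0.4633116   0.06285548]] 44.80121612548828
0.045 36 [[ 0.45075706 -0.02218325]
 [ 0.5396668  -0.11794794]
 [ 0.5897696  -0.07143153]
 [ 0.50085986  0.02433315]] 42.87421798706055
(338, 206) 0.88451815 [ 0.49777171 -0.02443169  0.11763113]
(356, 187) 0.8956289 [ 0.54267857 -0.0687151   0.11585425]
(293, 275) 0.87876695 [0.34260615 0.08455517 0.09061138]
(382, 268) 0.8780046 [ 0.35303635 -0.12250268  0.09444538]
(455, 220) 0.90360767 [ 0.46107904 -0.30387438  0.09163962]
(193, 230) 0.89848053 [0.45361005 0.32084511 0.09267663]
(197, 165) 0.92668855 [0.61283102 0.31649629 0.09715955]
```

View pics/c1.png

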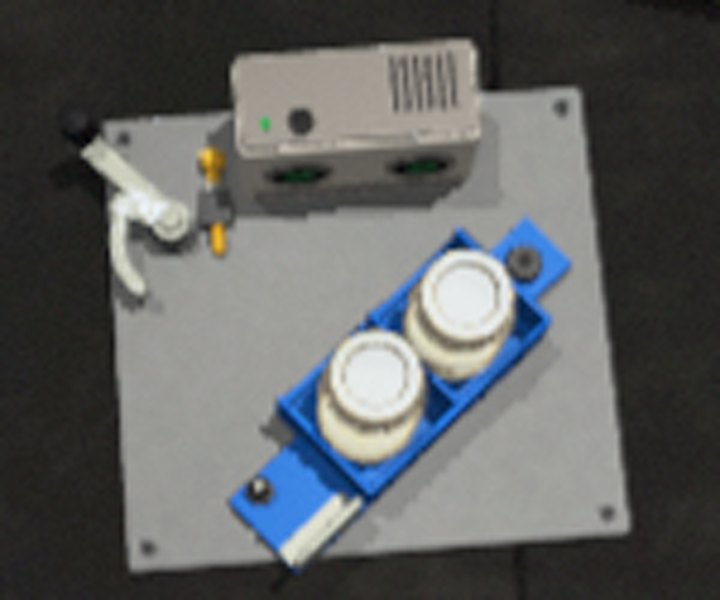

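The crop shows the pivot screw at crop (524,262), the latch post at (172,222), the black knob at (80,123), the keeper pin at (258,487), the steel push plate from (285,560) to (358,497), and the brass stop at (218,240). Candidate mix-ups are the black pin cap (258,487) against the knob (80,123), and the bottle look-alikes at image (293,275) green and (382,270) purple. The description settles each of these: the knob is at the end of the white handle, and the plate is on the tab.

```bash
python3 - <<'E'
from h import *
f=lambda c,z: ray("top",(260+(c[0]+.5)/4.8-.5,125+(c[1]+.5)/4.8-.5),z)
piv=f((524,260),.033);post=f((172,222),.042);knob=f((80,121),.076);pin=f((258,486),.048)
p1=f((283,560),.07);p2=f((358,497),.07)
print("piv",piv,"post",post,"knob",knob,"pin",pin,"plate",p1,p2)
cs=np.array([f(c,.012)[:2] for c in((103,121),(578,88),(630,532),(131,571))]);print(cs,np.linalg.norm(np.diff(cs,axis=0),axis=1))
e=post-piv; h=np.arctan2(e[1],e[0])-np.arctan2(190,36);print("h post",h,np.linalg.norm(e[:2]))
e1=cs[0]-cs[3];e2=cs[1]-cs[2];print("edge heads",np.arctan2(e1[1],e1[0]),np.arctan2(e2[1],e2[0]))
e=cs[0]-cs[1];print(np.arctan2(-e[0],e[1]));e=cs[3]-cs[2];print(np.arctan2(-e[0],e[1]))
e=knob-post;print("handle ang",np.arctan2(e[1],e[0]),np.linalg.norm(e[:2]))
e=pin-piv;print("carrier head",np.arctan2(e[1],e[0])-np.arctan2(190,10),np.linalg.norm(e[:2]))
e=p1-p2;print(np.arctan2(-e[0],e[1]),np.linalg.norm(e))
E
```

```text
piv [ 0.58321217 -0.11085329  0.033     ] post [0.60716323 0.07928542 0.042     ] knob [0.65398101 0.12478167 0.076     ] pin [0.46176342 0.03577848 0.048     ] plate [0.42102482 0.02348071 0.07      ] [ 0.45190541 -0.01536442  0.07      ]
[[ 0.6757879   0.11955664]
 [ 0.68814884 -0.14932087]
 [ 0.4362988  -0.16281541]
 [ 0.42254228  0.10556137]] [0.26916149 0.25221131 0.26872912]
h post 0.061947656264445206 0.19164128301029135
edge heads 0.055207455019966836 0.05353045789707013
0.04594002401688706
0.05121341242700815
handle ang 0.7710835845432319 0.06528256959368002
carrier head 0.7443178275869717 0.19039609590420445
0.6716642357036097 0.049624136359890984
```

>>> {"op": "servo_tool", "data": {"targets": [[[-0.39,-0.453,0.038],[0,0,3.03],1],[[-0.39,-0.453,0.038],[0,0,3.03],1],[[-0.39,-0.453,0.038],[0,0,3.03],1],[[-0.39,-0.453,0.038],[0,0,3.03],1],[[-0.39,-0.453,0.038],[0,0,3.03],1],[[-0.39,-0.453,0.038],[0,0,3.03],1],[[-0.39,-0.453,0.038],[0,0,3.03],1],[[-0.39,-0.453,0.038],[0,0,3.03],1],[[-0.39,-0.453,0.038],[0,0,3.03],1],[[-0.39,-0.453,0.038],[0,0,3.03],1],[[-0.39,-0.453,0.038],[0,0,3.03],1],[[-0.39,-0.453,0.038],[0,0,3.03],1],[[-0.39,-0.453,0.038],[0,0,3.03],1],[[-0.39,-0.453,0.038],[0,0,3.03],1]]}}

```text
time_s: 1.85
tcp_pos: [0.4011, -0.0201, 0.2009]
tool_rot: [180.0, 0.0, 132.8]
contact_force: [0.9, 0.4, 0.1]
finger_gap: 0.0007
grip_force: 0.0
```

```bash
python3 - <<'E'
from h import *
o=get_obs();p,d=grab_frame("wrist");cv2.imwrite("pics/w1.png",p);np.save("pics/w1.npy",d);print(o["tcp_pos"],o["tool_rot"])
E
```

```text
[ 0.40109512 -0.0201353   0.20087843] [1.79992106e+02 7.02463544e-03 1.32832532e+02]
```

View pics/w1.png

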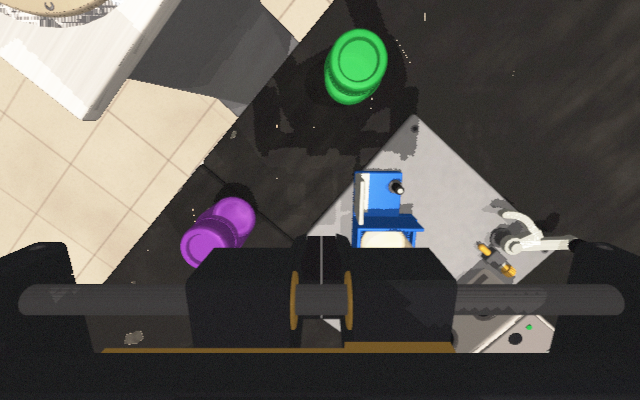

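The wrist view shows the push plate's top edge upright at about (361,175)-(361,223), square to the tool. The pin top is at (399,188), the post at (512,244) and the knob at (577,244).

```bash
cat >> h.py <<'E'
def wray(px,z,o):
    c=get_calibration("wrist");T=np.eye(4);T[:3,:3]=R.from_euler("xyz",o["tool_rot"],degrees=True).as_matrix();T[:3,3]=o["tcp_pos"]
    M=T@c["tool_from_camera"]
    d=M[:3,:3]@np.array([(px[0]-c["cx"])/c["fx"],(px[1]-c["cy"])/c["fy"],1]);q=M[:3,3]
    return q+d*(z-q[2])/d[2]
E
python3 - <<'E'
from h import *
o=get_obs()
for n,px,z in(("pl1",(357,175),.07),("pl2",(357,223),.07),("pin",(401,187),.048),("post",(512,244),.042),("knob",(577,244),.076),("green",(362,58),.095),("purple",(203,247),.095)):
    w=wray(px,z,o);print(n,w, "tool",R.from_euler("xyz",o["tool_rot"],degrees=True).inv().apply(w-o["tcp_pos"]))
E
```

```text
pl1 [0.41386891 0.01638626 0.07      ] tool [0.01829587 0.03425432 0.13086838]
pl2 [ 0.44865587 -0.01881768  0.07      ] tool [-0.03117054  0.03584317  0.13087753]
pin [0.46198688 0.03781256 0.048     ] tool [0.00131117 0.08411066 0.15287498]
post [0.6064039  0.07848211 0.042     ] tool [-0.06701438  0.21768328  0.15889684]
knob [0.62679101 0.11792523 0.076     ] tool [-0.05194567  0.25944858  0.12489702]
green [0.34502748 0.08745118 0.095     ] tool [0.11720819 0.03206225 0.10585015]
purple [ 0.34977847 -0.13075941  0.095     ] tool [-0.04607952 -0.11276715  0.10586983]
```

>>> {"op": "servo_tool", "data": {"targets": [[[0,0,0.06],[0,0,0],1],[[0,0,0.11],[0,0,0],1],[[0,0,0.15],[0,0,0],1],[[0,0,0.15],[0,0,0],1],[[0,0,0.15],[0,0,0],1]]}}

```text
time_s: 2.52
tcp_pos: [0.402, -0.021, 0.0519]
tool_rot: [180.0, 0.1, 132.8]
contact_force: [0.0, 1.0, 0.3]
finger_gap: 0.0004
grip_force: 0.0
```

```bash
cat >> h.py <<'E'
PIV=np.array([.583,-.111])
def arc(phis,xoff,yc,cmd,yaw,piv=PIV):
    """tool y along heading phi, tool centre at (-xoff,yc) in frame turned phi about piv; rows rel. to commanded cmd,yaw"""
    y=np.radians(yaw);ax=np.array([np.cos(y),np.sin(y)]);ay=np.array([np.sin(y),-np.cos(y)])
    for f in phis:
        c,s=np.cos(f),np.sin(f);w=piv+np.array([-xoff*c-yc*s,-xoff*s+yc*c]);d=w-cmd
        t=(yaw-90-np.degrees(f))/10
        print(f"[[{d@ax:.4f}, {d@ay:.4f}, 0], [0, 0, {t:.2f}], 1],  # {f:.3f}")
E
python3 - <<'E'
from h import *
o=get_obs();print(o["tcp_pos"],o["tool_rot"])
cmd=o["tcp_pos"][:2];yaw=o["tool_rot"][2]
arc(np.linspace(.745,.745,1),.0535,.189,cmd,yaw)
print();arc(np.linspace(.72,.40,14),.0535,.189,cmd,yaw)
E
```

```text
[ 0.40200821 -0.02097498  0.05192839] [1.79955832e+02 8.79573268e-02 1.32776731e+02]
[[0.0001, 0.0185, 0], [0, 0, 0.01], 1],  # 0.745

[[0.0014, 0.0233, 0], [0, 0, 0.15], 1],  # 0.720
[[0.0025, 0.0280, 0], [0, 0, 0.29], 1],  # 0.695
[[0.0035, 0.0327, 0], [0, 0, 0.43], 1],  # 0.671
[[0.0044, 0.0374, 0], [0, 0, 0.58], 1],  # 0.646
[[0.0052, 0.0422, 0], [0, 0, 0.72], 1],  # 0.622
[[0.0059, 0.0470, 0], [0, 0, 0.86], 1],  # 0.597
[[0.0064, 0.0518, 0], [0, 0, 1.00], 1],  # 0.572
[[0.0068, 0.0566, 0], [0, 0, 1.14], 1],  # 0.548
[[0.0072, 0.0614, 0], [0, 0, 1.28], 1],  # 0.523
[[0.0074, 0.0663, 0], [0, 0, 1.42], 1],  # 0.498
[[0.0074, 0.0711, 0], [0, 0, 1.56], 1],  # 0.474
[[0.0074, 0.0759, 0], [0, 0, 1.70], 1],  # 0.449
[[0.0072, 0.0808, 0], [0, 0, 1.84], 1],  # 0.425
[[0.0069, 0.0856, 0], [0, 0, 1.99], 1],  # 0.400
```

>>> {"op": "servo_tool", "data": {"targets": [[[0,0.005,0],[0,0,0],1],[[0,0.01,0],[0,0,0],1],[[0,0.0125,0],[0,0,0],1],[[0,0.015,0],[0,0,0],1],[[0,0.0175,0],[0,0,0],1],[[0,0.02,0],[0,0,0],1],[[0.001,0.0225,0],[0,0,0.15],1],[[0.002,0.025,0],[0,0,0.2],1]]}}

```text
time_s: 3.52
tcp_pos: [0.4184, -0.0024, 0.0507]
tool_rot: [-180.0, 0.0, 130.7]
contact_force: [-0.1, -2.4, -0.2]
finger_gap: 0.0004
grip_force: 0.9
```

```bash
python3 - <<'E'
from h import *
o=get_obs();print(o["tcp_pos"],o["tool_rot"],o["contact_force"])
arc(np.linspace(.70,.40,13),.0535,.189,o["tcp_pos"][:2],130.8)
E
```

```text
[ 0.41835176 -0.00244799  0.0507227 ] [-1.79982596e+02  6.12015936e-03  1.30701240e+02] [-0.11857723 -2.43991702 -0.22142127]
[[-0.0001, 0.0025, 0], [0, 0, 0.07], 1],  # 0.700
[[0.0011, 0.0073, 0], [0, 0, 0.21], 1],  # 0.675
[[0.0022, 0.0120, 0], [0, 0, 0.36], 1],  # 0.650
[[0.0032, 0.0169, 0], [0, 0, 0.50], 1],  # 0.625
[[0.0040, 0.0217, 0], [0, 0, 0.64], 1],  # 0.600
[[0.0048, 0.0265, 0], [0, 0, 0.79], 1],  # 0.575
[[0.0054, 0.0314, 0], [0, 0, 0.93], 1],  # 0.550
[[0.0059, 0.0363, 0], [0, 0, 1.07], 1],  # 0.525
[[0.0063, 0.0412, 0], [0, 0, 1.22], 1],  # 0.500
[[0.0065, 0.0461, 0], [0, 0, 1.36], 1],  # 0.475
[[0.0066, 0.0510, 0], [0, 0, 1.50], 1],  # 0.450
[[0.0067, 0.0559, 0], [0, 0, 1.64], 1],  # 0.425
[[0.0065, 0.0608, 0], [0, 0, 1.79], 1],  # 0.400
```

>>> {"op": "servo_tool", "data": {"targets": [[[0,0.0025,0],[0,0,0.07],1],[[0.001,0.007,0],[0,0,0.21],1],[[0.002,0.012,0],[0,0,0.36],1],[[0.003,0.017,0],[0,0,0.5],1],[[0.004,0.0215,0],[0,0,0.64],1],[[0.005,0.0265,0],[0,0,0.79],1],[[0.0055,0.0315,0],[0,0,0.93],1],[[0.006,0.0365,0],[0,0,1.07],1],[[0.0063,0.041,0],[0,0,1.22],1],[[0.0065,0.046,0],[0,0,1.36],1],[[0.0066,0.051,0],[0,0,1.5],1],[[0.0067,0.056,0],[0,0,1.64],1],[[0.0065,0.061,0],[0,0,1.79],1]]}}

```text
time_s: 5.15
tcp_pos: [0.4606, 0.0425, 0.0508]
tool_rot: [180.0, -0.0, 112.8]
contact_force: [-2.9, 0.1, 0.3]
finger_gap: 0.0003
grip_force: 1.1
```

```bash
python3 - <<'E'
from h import *
o=get_obs();
arc(np.linspace(.375,.125,11),.0535,.189,o["tcp_pos"][:2],112.9)
E
```

```text
[[0.0012, 0.0042, 0], [0, 0, 0.14], 1],  # 0.375
[[0.0024, 0.0090, 0], [0, 0, 0.28], 1],  # 0.350
[[0.0034, 0.0138, 0], [0, 0, 0.43], 1],  # 0.325
[[0.0043, 0.0186, 0], [0, 0, 0.57], 1],  # 0.300
[[0.0051, 0.0235, 0], [0, 0, 0.71], 1],  # 0.275
[[0.0058, 0.0283, 0], [0, 0, 0.86], 1],  # 0.250
[[0.0064, 0.0332, 0], [0, 0, 1.00], 1],  # 0.225
[[0.0068, 0.0381, 0], [0, 0, 1.14], 1],  # 0.200
[[0.0071, 0.0430, 0], [0, 0, 1.29], 1],  # 0.175
[[0.0073, 0.0479, 0], [0, 0, 1.43], 1],  # 0.150
[[0.0074, 0.0528, 0], [0, 0, 1.57], 1],  # 0.125
```

>>> {"op": "servo_tool", "data": {"targets": [[[0.001,0.004,0],[0,0,0.14],1],[[0.002,0.009,0],[0,0,0.28],1],[[0.003,0.014,0],[0,0,0.43],1],[[0.004,0.0185,0],[0,0,0.57],1],[[0.005,0.0235,0],[0,0,0.71],1],[[0.006,0.0283,0],[0,0,0.86],1],[[0.0064,0.033,0],[0,0,1.0],1],[[0.0068,0.038,0],[0,0,1.14],1],[[0.007,0.042,0],[0,0,1.29],1],[[0.0072,0.046,0],[0,0,1.4],1],[[0.0074,0.05,0],[0,0,1.5],1]]}}

```text
time_s: 6.52
tcp_pos: [0.5037, 0.0686, 0.0507]
tool_rot: [180.0, -0.0, 97.8]
contact_force: [-2.7, 0.2, 0.1]
finger_gap: 0.0006
grip_force: 1.2
```

```bash
python3 - <<'E'
from h import *
p,d=grab_frame("top");cv2.imwrite("pics/top2.png",cv2.resize(p[125:250,260:410],None,fx=4.8,fy=4.8,interpolation=cv2.INTER_CUBIC))
E
```

```text
(no output)
```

View pics/top2.png

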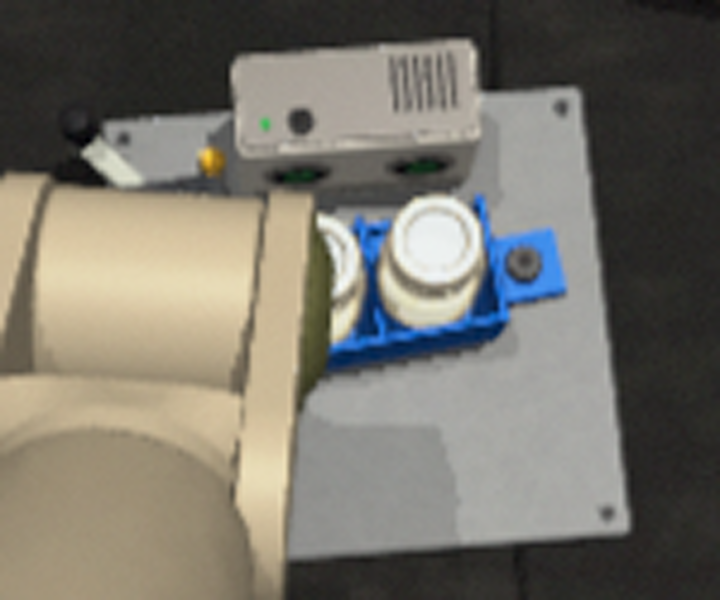

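The carrier has followed, both bottles are upright in it, and it is nearly parallel to the reader (front wall from crop (330,360) to (505,325)). I'll creep on from here.

>>> {"op": "servo_tool", "data": {"targets": [[[0,0.001,0],[0,0,0.03],1],[[0,0.002,0],[0,0,0.06],1],[[0,0.003,0],[0,0,0.09],1],[[0.0005,0.004,0],[0,0,0.12],1],[[0.0005,0.005,0],[0,0,0.15],1],[[0.0005,0.006,0],[0,0,0.18],1]]}}

```text
time_s: 7.32
tcp_pos: [0.5094, 0.0699, 0.0507]
tool_rot: [-180.0, -0.0, 96.0]
contact_force: [-2.8, 1.5, 0.6]
finger_gap: 0.0002
grip_force: 1.1
```

>>> {"op": "servo_tool", "data": {"targets": [[[0,0.0007,0],[0,0,0.02],1],[[0,0.0014,0],[0,0,0.04],1],[[0,0.002,0],[0,0,0.06],1]]}}

```text
time_s: 7.7
tcp_pos: [0.5114, 0.07, 0.0508]
tool_rot: [180.0, 0.0, 95.4]
contact_force: [-2.3, 1.7, -0.0]
finger_gap: 0.0002
grip_force: 1.1
```

>>> {"op": "servo_tool", "data": {"targets": [[[0,0.0005,0],[0,0,0.02],1],[[0,0.001,0],[0,0,0.03],1],[[0,0.0015,0],[0,0,0.05],1]]}}

```text
time_s: 8.07
tcp_pos: [0.5129, 0.0702, 0.0508]
tool_rot: [-180.0, -0.0, 94.9]
contact_force: [-3.7, 2.2, -0.1]
finger_gap: 0.0007
grip_force: 1.2
```

>>> {"op": "servo_tool", "data": {"targets": [[[0,0.0005,0],[0,0,0.02],1],[[0,0.001,0],[0,0,0.03],1],[[0,0.0015,0],[0,0,0.05],1]]}}

```text
time_s: 8.45
tcp_pos: [0.5144, 0.0703, 0.0508]
tool_rot: [180.0, -0.0, 94.4]
contact_force: [-2.2, 2.0, 0.3]
finger_gap: 0.0006
grip_force: 1.2
```

>>> {"op": "servo_tool", "data": {"targets": [[[0,0.0005,0],[0,0,0.02],1],[[0,0.001,0],[0,0,0.03],1]]}}

```text
time_s: 8.7
tcp_pos: [0.5154, 0.0704, 0.0507]
tool_rot: [-180.0, -0.0, 94.1]
contact_force: [-2.8, 1.3, -0.1]
finger_gap: 0.0007
grip_force: 1.2
```

>>> {"op": "servo_tool", "data": {"targets": [[[0,0.0005,0],[0,0,0.02],1],[[0,0.001,0],[0,0,0.03],1]]}}

```text
time_s: 8.95
tcp_pos: [0.5164, 0.0705, 0.0507]
tool_rot: [-180.0, -0.0, 93.8]
contact_force: [-2.8, 1.3, 0.3]
finger_gap: 0.0004
grip_force: 1.2
```

>>> {"op": "servo_tool", "data": {"targets": [[[0,0.0005,0],[0,0,0.02],1],[[0,0.001,0],[0,0,0.03],1]]}}

```text
time_s: 9.2
tcp_pos: [0.5174, 0.0705, 0.0508]
tool_rot: [180.0, 0.0, 93.5]
contact_force: [-1.7, 0.5, -0.3]
finger_gap: 0.0003
grip_force: 1.2
```

>>> {"op": "servo_tool", "data": {"targets": [[[0,0.0004,0],[0,0,0.01],1],[[0,0.0008,0],[0,0,0.02],1]]}}

```text
time_s: 9.45
tcp_pos: [0.5182, 0.0706, 0.0507]
tool_rot: [-180.0, -0.0, 93.3]
contact_force: [-1.7, 2.0, -0.0]
finger_gap: 0.0001
grip_force: 1.2
```

>>> {"op": "servo_tool", "data": {"targets": [[[0,0.0004,0],[0,0,0.01],1],[[0,0.0008,0],[0,0,0.02],1]]}}

```text
time_s: 9.7
tcp_pos: [0.519, 0.0706, 0.0508]
tool_rot: [-180.0, -0.0, 93.1]
contact_force: [-2.2, 1.9, -0.8]
finger_gap: 0.0004
grip_force: 1.2
```

>>> {"op": "servo_tool", "data": {"targets": [[[0,0.0004,0],[0,0,0.01],1],[[0,0.0008,0],[0,0,0.02],1]]}}

```text
time_s: 9.95
tcp_pos: [0.5197, 0.0707, 0.0507]
tool_rot: [-180.0, 0.0, 92.9]
contact_force: [-2.6, 0.8, 1.2]
finger_gap: 0.0007
grip_force: 1.2
```

>>> {"op": "servo_tool", "data": {"targets": [[[0,0.0004,0],[0,0,0.01],1],[[0,0.0008,0],[0,0,0.02],1]]}}

```text
time_s: 10.2
tcp_pos: [0.5206, 0.0707, 0.0508]
tool_rot: [-180.0, -0.0, 92.7]
contact_force: [-2.4, 2.0, 0.4]
finger_gap: 0.0002
grip_force: 1.2
```

>>> {"op": "servo_tool", "data": {"targets": [[[0,0.0004,0],[0,0,0.01],1],[[0,0.0008,0],[0,0,0.02],1]]}}

```text
time_s: 10.45
tcp_pos: [0.5214, 0.0708, 0.0507]
tool_rot: [180.0, -0.0, 92.5]
contact_force: [-2.4, 1.5, 0.3]
finger_gap: 0.0005
grip_force: 1.2
```

>>> {"op": "servo_tool", "data": {"targets": [[[0,0.0004,0],[0,0,0.01],1]]}}

```text
time_s: 10.58
tcp_pos: [0.5218, 0.0708, 0.0508]
tool_rot: [180.0, 0.0, 92.4]
contact_force: [-2.5, 1.8, 0.2]
finger_gap: 0.0007
grip_force: 1.2
```

>>> {"op": "servo_tool", "data": {"targets": [[[0,0.0004,0],[0,0,0.01],1]]}}

```text
time_s: 10.7
tcp_pos: [0.5222, 0.0708, 0.0507]
tool_rot: [180.0, -0.0, 92.3]
contact_force: [-2.5, 2.3, -0.1]
finger_gap: 0.0006
grip_force: 1.2
```

>>> {"op": "servo_tool", "data": {"targets": [[[0,0.0004,0],[0,0,0.01],1]]}}

```text
time_s: 10.82
tcp_pos: [0.5226, 0.0708, 0.0507]
tool_rot: [180.0, 0.0, 92.2]
contact_force: [-2.4, 2.2, 0.4]
finger_gap: 0.0001
grip_force: 1.2
```

>>> {"op": "servo_tool", "data": {"targets": [[[0,0.0005,0],[0,0,0],1]]}}

```text
time_s: 10.95
tcp_pos: [0.5231, 0.0708, 0.0507]
tool_rot: [-180.0, 0.0, 92.3]
contact_force: [-2.8, 2.4, 0.5]
finger_gap: 0.0008
grip_force: 1.2
```

>>> {"op": "servo_tool", "data": {"targets": [[[0,0.0005,0],[0,0,0.02],1]]}}

```text
time_s: 11.08
tcp_pos: [0.5236, 0.0708, 0.0507]
tool_rot: [-180.0, 0.0, 92.0]
contact_force: [-2.7, 2.3, 0.3]
finger_gap: 0.0006
grip_force: 1.2
```

>>> {"op": "servo_tool", "data": {"targets": [[[0,0.0005,0],[0,0,0.02],1]]}}

```text
time_s: 11.2
tcp_pos: [0.5241, 0.0709, 0.0508]
tool_rot: [180.0, -0.0, 91.8]
contact_force: [-2.3, 2.7, 1.1]
finger_gap: 0.0002
grip_force: 1.2
```

>>> {"op": "servo_tool", "data": {"targets": [[[0,0.0005,0],[0,0,0.02],1]]}}

```text
time_s: 11.32
tcp_pos: [0.5246, 0.0709, 0.0507]
tool_rot: [-180.0, -0.0, 91.6]
contact_force: [-3.3, 1.4, 0.2]
finger_gap: 0.0005
grip_force: 1.2
```

>>> {"op": "servo_tool", "data": {"targets": [[[0,0.0005,0],[0,0,0.02],1]]}}

```text
time_s: 11.45
tcp_pos: [0.5251, 0.0709, 0.0507]
tool_rot: [-180.0, 0.0, 91.4]
contact_force: [-2.5, 2.4, 0.1]
finger_gap: 0.0002
grip_force: 1.2
```

>>> {"op": "servo_tool", "data": {"targets": [[[0,0.0005,0],[0,0,0.02],1]]}}

```text
time_s: 11.58
tcp_pos: [0.5255, 0.0709, 0.0507]
tool_rot: [-180.0, 0.0, 91.2]
contact_force: [-2.9, 2.1, -0.6]
finger_gap: 0.0008
grip_force: 1.2
```

>>> {"op": "servo_tool", "data": {"targets": [[[0,0.0005,0],[0,0,0.02],1]]}}

```text
time_s: 11.7
tcp_pos: [0.5261, 0.0709, 0.0507]
tool_rot: [-180.0, 0.0, 91.0]
contact_force: [-3.0, 1.9, 0.7]
finger_gap: 0.0001
grip_force: 1.2
```

>>> {"op": "servo_tool", "data": {"targets": [[[0,0.0005,0],[0,0,0.0],1]]}}

```text
time_s: 11.82
tcp_pos: [0.5265, 0.0709, 0.0507]
tool_rot: [-180.0, -0.0, 91.1]
contact_force: [-2.2, 1.3, -0.3]
finger_gap: 0.0005
grip_force: 1.4
```

```bash
python3 - <<'E'
from h import *
o=get_obs();p,d=grab_frame("wrist");cv2.imwrite("pics/w2.png",p);print(o["tcp_pos"],o["tool_rot"],o["contact_force"])
E
```

```text
[0.52653636 0.07093411 0.05073874] [-1.79994920e+02 -1.07431631e-03  9.10502472e+01] [-2.24057994  1.25424728 -0.30300957]
```

View pics/w2.png

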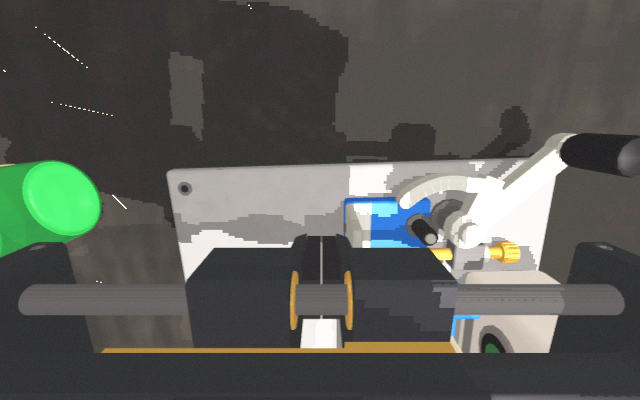

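The wrist view shows the tab's rear edge near column 431, almost at the brass stop tip (433,254). The hook end (408,197) is clear of the pin (430,238), and the handle and knob are at (715,155)→(590,150).

>>> {"op": "servo_tool", "data": {"targets": [[[0,0.0004,0],[0,0,0],1]]}}

```text
time_s: 12.0
tcp_pos: [0.5267, 0.071, 0.0507]
tool_rot: [-180.0, -0.0, 91.1]
contact_force: [-3.8, 1.9, 1.4]
finger_gap: 0.0006
grip_force: 2.1
```

>>> {"op": "servo_tool", "data": {"targets": [[[0,0.0004,0],[0,0,0],1]]}}

```text
time_s: 12.12
tcp_pos: [0.5269, 0.071, 0.0507]
tool_rot: [-179.9, -0.0, 91.1]
contact_force: [-5.4, 1.6, 2.1]
finger_gap: 0.0006
grip_force: 3.0
```

>>> {"op": "servo_tool", "data": {"targets": [[[0,0.0004,0],[0,0,0],1]]}}

```text
time_s: 12.25
tcp_pos: [0.527, 0.071, 0.0507]
tool_rot: [-179.9, -0.0, 91.1]
contact_force: [-7.5, 1.8, 3.8]
finger_gap: 0.0005
grip_force: 3.7
```

>>> {"op": "servo_tool", "data": {"targets": [[[0,0.0004,0],[0,0,0],1]]}}

```text
time_s: 12.38
tcp_pos: [0.527, 0.0711, 0.0507]
tool_rot: [-179.8, -0.0, 91.1]
contact_force: [-7.8, 1.7, 5.3]
finger_gap: 0.0004
grip_force: 4.5
```

>>> {"op": "servo_tool", "data": {"targets": [[[0,0.0004,0],[0,0,0],1]]}}

```text
time_s: 12.5
tcp_pos: [0.5271, 0.0711, 0.0507]
tool_rot: [-179.8, -0.0, 91.1]
contact_force: [-10.2, 1.6, 6.8]
finger_gap: 0.0
grip_force: 5.3
```

The stop is felt: force is up to about 10 N with position stalled at x = 0.527. I'll back off and rise.

>>> {"op": "servo_tool", "data": {"targets": [[[0,-0.002,0],[0,0,0],1],[[0,-0.01,0],[0,0,0],1],[[0,-0.03,0],[0,0,0],1],[[0,-0.03,-0.05],[0,0,0],1],[[0,-0.03,-0.1],[0,0,0],1],[[0,-0.03,-0.15],[0,0,0],1],[[0,-0.03,-0.15],[0,0,0],1]]}}

```text
time_s: 13.38
tcp_pos: [0.5, 0.0701, 0.2042]
tool_rot: [179.5, 0.1, 91.0]
contact_force: [0.2, 0.3, -0.1]
finger_gap: 0.0004
grip_force: 0.0
```

```bash
python3 - <<'E'
from h import *
o=get_obs();print(o["tcp_pos"],o["tool_rot"])
p,d=grab_frame("wrist");cv2.imwrite("pics/w3.png",p);np.save("pics/w3.npy",d)
yw=o["tool_rot"][2];y=np.radians(yw);ax=np.array([np.cos(y),np.sin(y)]);ay=np.array([np.sin(y),-np.cos(y)])
d=np.array([.676,.105])-o["tcp_pos"][:2];print("move",d@ax,d@ay,(yw-135)/10)
E
```

```text
[0.4999861  0.07009776 0.20422951] [1.79505383e+02 7.09658519e-02 9.10416820e+01]
move 0.031696578186522766 0.1766193289827548 -4.395831799113857
```

View pics/w3.png

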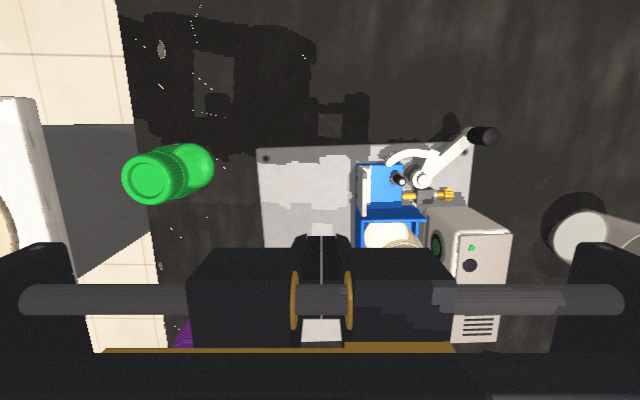

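The carrier tab now touches the brass screw at (403,196). The knob's top is at about (489,135), the post at (421,180) and the pin at (402,180).

```bash
python3 - <<'E'
from h import *
o=get_obs()
w=wray((490,135),.076,o);q=wray((421,179),.045,o);e=w-q;print(w,q,wray((402,180),.048,o),np.hypot(*e[:2]),np.arctan2(e[1],e[0]))
E
```

```text
[0.65363979 0.12866279 0.076     ] [0.60565963 0.08052234 0.045     ] [0.58456115 0.07970233 0.048     ] 0.067967622393992 0.7870657838493127
```

>>> {"op": "servo_tool", "data": {"targets": [[[0.03,0.06,0],[0,0,-1],1],[[0.032,0.12,0],[0,0,-2],1],[[0.032,0.177,0],[0,0,-3],1],[[0.032,0.177,0],[0,0,-4.4],1],[[0.032,0.177,0],[0,0,-4.4],1],[[0.032,0.177,0],[0,0,-4.4],1]]}}

```text
time_s: 14.18
tcp_pos: [0.6747, 0.1055, 0.1987]
tool_rot: [-179.9, -0.1, 135.0]
contact_force: [-0.2, -0.7, -0.8]
finger_gap: 0.0003
grip_force: 0.0
```

>>> {"op": "servo_tool", "data": {"targets": [[[0,0,0.06],[0,0,0],1],[[0,0,0.11],[0,0,0],1],[[0,0,0.147],[0,0,0],1],[[0,0,0.147],[0,0,0],1],[[0,0,0.147],[0,0,0],1]]}}

```text
time_s: 14.8
tcp_pos: [0.6756, 0.1056, 0.0553]
tool_rot: [179.9, 0.1, 135.0]
contact_force: [0.1, 0.9, 1.4]
finger_gap: 0.0007
grip_force: 0.0
```

```bash
cat >> h.py <<'E'
POST=np.array([.606,.080])
def larc(phis,off,cmd,yaw,r=.068):
    y=np.radians(yaw);ax=np.array([np.cos(y),np.sin(y)]);ay=np.array([np.sin(y),-np.cos(y)])
    for f in phis:
        w=POST+r*np.array([np.cos(f),np.sin(f)])+off*np.array([np.sin(f),-np.cos(f)]);d=w-cmd
        print(f"[[{d@ax:.4f}, {d@ay:.4f}, 0], [0, 0, {(yaw-90-np.degrees(f))/10:.2f}], 1],  # {f:.3f}")
E
python3 - <<'E'
from h import *
o=get_obs();print(o["tcp_pos"],o["tool_rot"],o["contact_force"])
larc(np.r_[.787:2.2:.05],.018,o["tcp_pos"][:2],o["tool_rot"][2])
E
```

```text
[0.67562121 0.10560817 0.05526091] [1.79911757e+02 9.24253374e-02 1.35017673e+02] [0.12929528 0.88838061 1.41204105]
[[0.0132, 0.0007, 0], [0, 0, -0.01], 1],  # 0.787
[[0.0167, 0.0015, 0], [0, 0, -0.29], 1],  # 0.837
[[0.0201, 0.0021, 0], [0, 0, -0.58], 1],  # 0.887
[[0.0236, 0.0026, 0], [0, 0, -0.87], 1],  # 0.937
[[0.0271, 0.0029, 0], [0, 0, -1.15], 1],  # 0.987
[[0.0306, 0.0030, 0], [0, 0, -1.44], 1],  # 1.037
[[0.0341, 0.0030, 0], [0, 0, -1.73], 1],  # 1.087
[[0.0376, 0.0027, 0], [0, 0, -2.01], 1],  # 1.137
[[0.0411, 0.0023, 0], [0, 0, -2.30], 1],  # 1.187
[[0.0446, 0.0017, 0], [0, 0, -2.59], 1],  # 1.237
[[0.0480, 0.0010, 0], [0, 0, -2.87], 1],  # 1.287
[[0.0514, 0.0000, 0], [0, 0, -3.16], 1],  # 1.337
[[0.0548, -0.0011, 0], [0, 0, -3.45], 1],  # 1.387
[[0.0580, -0.0023, 0], [0, 0, -3.73], 1],  # 1.437
[[0.0613, -0.0038, 0], [0, 0, -4.02], 1],  # 1.487
[[0.0644, -0.0053, 0], [0, 0, -4.30], 1],  # 1.537
[[0.0675, -0.0071, 0], [0, 0, -4.59], 1],  # 1.587
[[0.0704, -0.0090, 0], [0, 0, -4.88], 1],  # 1.637
[[0.0733, -0.0110, 0], [0, 0, -5.16], 1],  # 1.687
[[0.0761, -0.0132, 0], [0, 0, -5.45], 1],  # 1.737
[[0.0787, -0.0155, 0], [0, 0, -5.74], 1],  # 1.787
[[0.0812, -0.0179, 0], [0, 0, -6.02], 1],  # 1.837
[[0.0836, -0.0205, 0], [0, 0, -6.31], 1],  # 1.887
[[0.0859, -0.0232, 0], [0, 0, -6.60], 1],  # 1.937
[[0.0881, -0.0260, 0], [0, 0, -6.88], 1],  # 1.987
[[0.0900, -0.0289, 0], [0, 0, -7.17], 1],  # 2.037
[[0.0919, -0.0319, 0], [0, 0, -7.46], 1],  # 2.087
[[0.0936, -0.0350, 0], [0, 0, -7.74], 1],  # 2.137
[[0.0951, -0.0381, 0], [0, 0, -8.03], 1],  # 2.187
```

>>> {"op": "servo_tool", "data": {"targets": [[[0.004,0,0],[0,0,0],1],[[0.008,0.0003,0],[0,0,0],1],[[0.011,0.0005,0],[0,0,0],1],[[0.0132,0.0007,0],[0,0,0],1],[[0.015,0.001,0],[0,0,-0.15],1],[[0.0167,0.0015,0],[0,0,-0.29],1],[[0.0185,0.002,0],[0,0,-0.44],1],[[0.02,0.002,0],[0,0,-0.58],1],[[0.0236,0.0026,0],[0,0,-0.87],1]]}}

```text
time_s: 15.92
tcp_pos: [0.66, 0.124, 0.0536]
tool_rot: [-180.0, -0.0, 143.9]
contact_force: [1.6, -1.2, 1.3]
finger_gap: 0.0004
grip_force: 1.0
```

```bash
python3 - <<'E'
from h import *
o=get_obs();print(o["tcp_pos"],o["tool_rot"],o["contact_force"])
larc(np.r_[.937:2.2:.05],.018,o["tcp_pos"][:2],143.7)
E
```

```text
[0.65997717 0.12401666 0.05360506] [-1.79981980e+02 -1.66462797e-03  1.43869591e+02] [ 1.59496315 -1.24448837  1.27678388]
[[-0.0006, 0.0006, 0], [0, 0, 0.00], 1],  # 0.937
[[0.0028, 0.0014, 0], [0, 0, -0.29], 1],  # 0.987
[[0.0063, 0.0020, 0], [0, 0, -0.57], 1],  # 1.037
[[0.0098, 0.0025, 0], [0, 0, -0.86], 1],  # 1.087
[[0.0133, 0.0028, 0], [0, 0, -1.14], 1],  # 1.137
[[0.0168, 0.0029, 0], [0, 0, -1.43], 1],  # 1.187
[[0.0203, 0.0029, 0], [0, 0, -1.72], 1],  # 1.237
[[0.0238, 0.0026, 0], [0, 0, -2.00], 1],  # 1.287
[[0.0273, 0.0022, 0], [0, 0, -2.29], 1],  # 1.337
[[0.0308, 0.0016, 0], [0, 0, -2.58], 1],  # 1.387
[[0.0342, 0.0009, 0], [0, 0, -2.86], 1],  # 1.437
[[0.0376, -0.0000, 0], [0, 0, -3.15], 1],  # 1.487
[[0.0410, -0.0011, 0], [0, 0, -3.44], 1],  # 1.537
[[0.0443, -0.0024, 0], [0, 0, -3.72], 1],  # 1.587
[[0.0475, -0.0038, 0], [0, 0, -4.01], 1],  # 1.637
[[0.0506, -0.0054, 0], [0, 0, -4.30], 1],  # 1.687
[[0.0537, -0.0071, 0], [0, 0, -4.58], 1],  # 1.737
[[0.0566, -0.0090, 0], [0, 0, -4.87], 1],  # 1.787
[[0.0595, -0.0110, 0], [0, 0, -5.16], 1],  # 1.837
[[0.0623, -0.0132, 0], [0, 0, -5.44], 1],  # 1.887
[[0.0649, -0.0155, 0], [0, 0, -5.73], 1],  # 1.937
[[0.0675, -0.0180, 0], [0, 0, -6.01], 1],  # 1.987
[[0.0699, -0.0205, 0], [0, 0, -6.30], 1],  # 2.037
[[0.0721, -0.0232, 0], [0, 0, -6.59], 1],  # 2.087
[[0.0743, -0.0260, 0], [0, 0, -6.87], 1],  # 2.137
[[0.0763, -0.0289, 0], [0, 0, -7.16], 1],  # 2.187
```

>>> {"op": "servo_tool", "data": {"targets": [[[0.003,0.0014,0],[0,0,-0.29],1],[[0.0065,0.002,0],[0,0,-0.57],1],[[0.01,0.0025,0],[0,0,-0.86],1],[[0.0135,0.0028,0],[0,0,-1.14],1]]}}

```text
time_s: 16.42
tcp_pos: [0.6504, 0.1342, 0.0533]
tool_rot: [-179.9, -0.0, 155.3]
contact_force: [0.9, -3.1, -0.1]
finger_gap: 0.0006
grip_force: 1.2
```

>>> {"op": "servo_tool", "data": {"targets": [[[0.0034,0.0008,0],[0,0,-0.28],1],[[0.0068,0.0014,0],[0,0,-0.57],1],[[0.0103,0.002,0],[0,0,-0.86],1],[[0.0138,0.0025,0],[0,0,-1.14],1]]}}

```text
time_s: 16.92
tcp_pos: [0.639, 0.1423, 0.0534]
tool_rot: [-180.0, -0.0, 166.7]
contact_force: [0.9, -2.4, 1.5]
finger_gap: 0.0004
grip_force: 1.2
```

>>> {"op": "servo_tool", "data": {"targets": [[[0.0017,0.0004,0],[0,0,-0.14],1],[[0.0034,0.0008,0],[0,0,-0.28],1]]}}

```text
time_s: 17.18
tcp_pos: [0.6361, 0.1439, 0.0535]
tool_rot: [-180.0, -0.0, 169.4]
contact_force: [2.1, -2.1, -0.7]
finger_gap: 0.0008
grip_force: 1.2
```

>>> {"op": "servo_tool", "data": {"targets": [[[0.0017,0.0004,0],[0,0,-0.14],1],[[0.0034,0.0008,0],[0,0,-0.28],1]]}}

```text
time_s: 17.42
tcp_pos: [0.6329, 0.1454, 0.0537]
tool_rot: [-180.0, -0.0, 172.2]
contact_force: [2.5, -2.1, -0.3]
finger_gap: 0.0008
grip_force: 1.1
```

>>> {"op": "servo_tool", "data": {"targets": [[[0.0017,0.0004,0],[0,0,-0.14],1],[[0.0034,0.0008,0],[0,0,-0.28],1]]}}

```text
time_s: 17.68
tcp_pos: [0.6297, 0.1467, 0.0538]
tool_rot: [-180.0, 0.0, 175.0]
contact_force: [2.3, -1.9, -0.9]
finger_gap: 0.0004
grip_force: 1.2
```

>>> {"op": "servo_tool", "data": {"targets": [[[0.0017,0.0004,0],[0,0,-0.14],1],[[0.0034,0.0008,0],[0,0,-0.29],1]]}}

```text
time_s: 17.92
tcp_pos: [0.6264, 0.1478, 0.0538]
tool_rot: [180.0, 0.0, 177.9]
contact_force: [2.7, -2.1, 0.3]
finger_gap: 0.0002
grip_force: 1.2
```

>>> {"op": "servo_tool", "data": {"targets": [[[0.0017,0.0004,0],[0,0,-0.14],1],[[0.0034,0.0008,0],[0,0,-0.28],1]]}}

```text
time_s: 18.18
tcp_pos: [0.623, 0.1488, 0.0538]
tool_rot: [180.0, 0.0, -179.3]
contact_force: [2.2, -1.9, 0.4]
finger_gap: 0.0002
grip_force: 1.2
```

>>> {"op": "servo_tool", "data": {"targets": [[[0.0017,0.0004,0],[0,0,-0.14],1],[[0.0034,0.0008,0],[0,0,-0.29],1]]}}

```text
time_s: 18.42
tcp_pos: [0.6196, 0.1495, 0.0538]
tool_rot: [180.0, 0.0, -176.4]
contact_force: [2.7, -1.5, 0.4]
finger_gap: 0.0007
grip_force: 1.2
```

>>> {"op": "servo_tool", "data": {"targets": [[[0.0017,0.0004,0],[0,0,-0.14],1],[[0.0034,0.0008,0],[0,0,-0.28],1]]}}

```text
time_s: 18.68
tcp_pos: [0.6162, 0.1501, 0.0538]
tool_rot: [180.0, 0.0, -173.6]
contact_force: [2.2, -1.4, -0.4]
finger_gap: 0.0004
grip_force: 1.2
```

>>> {"op": "servo_tool", "data": {"targets": [[[0.0017,0.0004,0],[0,0,-0.14],1],[[0.0034,0.0008,0],[0,0,-0.29],1]]}}

```text
time_s: 18.92
tcp_pos: [0.6127, 0.1505, 0.0538]
tool_rot: [180.0, 0.0, -170.7]
contact_force: [2.3, -1.0, -0.5]
finger_gap: 0.0001
grip_force: 1.2
```

Latch is at about 0.95 and still free at roughly 2.4 N, so I'll take smaller steps.

>>> {"op": "servo_tool", "data": {"targets": [[[0.0014,0.0003,0],[0,0,-0.115],1],[[0.0028,0.0006,0],[0,0,-0.23],1]]}}

```text
time_s: 19.18
tcp_pos: [0.6099, 0.1506, 0.0537]
tool_rot: [-180.0, 0.0, -168.4]
contact_force: [4.1, -1.9, -0.9]
finger_gap: 0.0003
grip_force: 1.7
```

>>> {"op": "servo_tool", "data": {"targets": [[[0.0014,0.0003,0],[0,0,-0.115],1]]}}

```text
time_s: 19.3
tcp_pos: [0.6088, 0.1506, 0.0538]
tool_rot: [-180.0, 0.1, -167.2]
contact_force: [5.5, -1.5, -2.0]
finger_gap: -0.0001
grip_force: 2.5
```

>>> {"op": "servo_tool", "data": {"targets": [[[0.0014,0.0003,0],[0,0,-0.115],1]]}}

```text
time_s: 19.42
tcp_pos: [0.6076, 0.1506, 0.0538]
tool_rot: [-180.0, 0.1, -166.1]
contact_force: [7.3, -2.1, -1.7]
finger_gap: 0.0001
grip_force: 3.1
```

>>> {"op": "servo_tool", "data": {"targets": [[[0.0014,0.0003,0],[0,0,-0.115],1]]}}

```text
time_s: 19.55
tcp_pos: [0.6065, 0.1506, 0.0539]
tool_rot: [-180.0, 0.1, -164.9]
contact_force: [8.4, -0.8, -2.8]
finger_gap: 0.0005
grip_force: 3.8
```

>>> {"op": "servo_tool", "data": {"targets": [[[0,0,0],[0,0,0],1]]}}

```text
time_s: 19.68
tcp_pos: [0.6064, 0.1505, 0.0538]
tool_rot: [-180.0, 0.1, -165.0]
contact_force: [5.8, -0.3, -1.9]
finger_gap: 0.0003
grip_force: 3.1
```

>>> {"op": "servo_tool", "data": {"targets": [[[0.0009,0.0002,0],[0,0,-0.07],1]]}}

```text
time_s: 19.8
tcp_pos: [0.6058, 0.1506, 0.0539]
tool_rot: [-180.0, 0.2, -164.3]
contact_force: [7.6, -1.0, -3.0]
finger_gap: 0.0005
grip_force: 4.2
```

>>> {"op": "servo_tool", "data": {"targets": [[[-0.002,0,0],[0,0,0],1],[[-0.01,0,0],[0,0,0],1],[[-0.025,0,0],[0,0,0],1],[[-0.025,0,-0.05],[0,0,0],1],[[-0.025,0,-0.1],[0,0,0],1],[[-0.025,0,-0.15],[0,0,0],1],[[-0.085,0.05,-0.18],[0,0,0],1],[[-0.085,0.1,-0.2],[0,0,0],1],[[-0.085,0.15,-0.2],[0,0,0],1],[[-0.085,0.15,-0.2],[0,0,0],1]]}}

```text
time_s: 21.05
tcp_pos: [0.6442, 0.3221, 0.2535]
tool_rot: [180.0, -0.0, -164.0]
contact_force: [-0.6, -0.9, -0.8]
finger_gap: 0.0002
grip_force: 0.0
```

```bash
python3 - <<'E'
from h import *
p,d=grab_frame("top");print(get_obs()["contact_force"])
cv2.imwrite("pics/top3.png",cv2.resize(p[100:290,170:480],None,fx=2.5,fy=2.5,interpolation=cv2.INTER_CUBIC))
E
```

```text
[ 0.38979771 -0.65350019 -0.34562741]
```

View pics/top3.png

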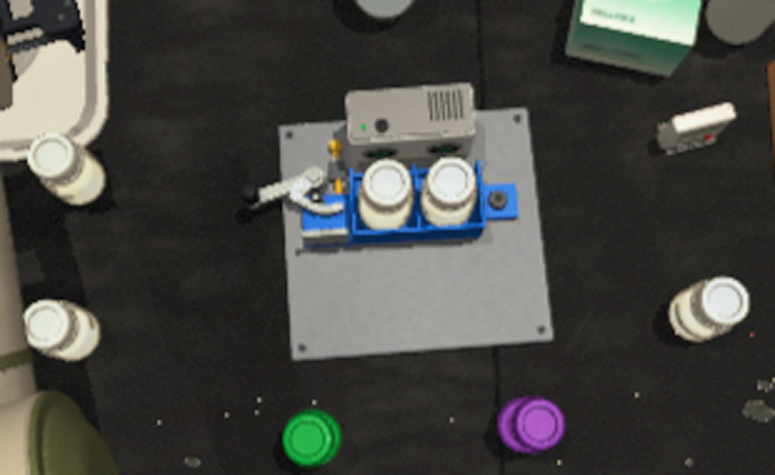

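The picture shows the carrier square against the brass stop at crop (338,187) and the hook round the keeper pin near (330,205). The handle is turned to (250,198), both bottles are upright, the loose ones stand where they were, and the arm is clear.

```bash
python3 -c "
from workcell import job_done
print(job_done())"
```

```text
the job is handed in; nothing more can be done
None
```

The carrier is against the brass stop and the latch hook has caught the keeper pin. I estimate the pull at about 11–25 N from the knob force, since I could not measure it directly. The bottles are upright and undisturbed, and the job was handed in at about 21 s.

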